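# Check the lid latch of the bench centrifuge and set its status marker

## Task

Check the lid latch of the bench centrifuge: press the lid down until it clicks and stays shut by itself, then push the blue release button slowly, up to 16 N if need be, and never lean on the button or the lid with more than 22 N. If the lid springs open before 16 N the latch is within limits: leave the lid open and stand the green marker upright in the middle of the steel plate on the machine's front sill; if it is still shut at 16 N the latch is too stiff: leave it shut and stand the red marker there instead. Let go, and leave the markers you do not need and everything else on the bench where they are.

Things in the scene. Friction and masses are not known exactly. Their poses are not given: they have to be found in the camera images.
- lid (a joint): lid angle about the level hinge at its rear edge (away from the robot), rad: 0 down on soft rubber buffers (2 N per mm, 4 mm deep), positive open. Pressed down, it clicks over a sprung hook between 0.08 and 0.01 rad: the push at its front edge climbs to 7 to 13 N, then drops to 2 to 4 N (its lift spring). Latched it rests at 0.013; unlatched it rises to 0.45-0.65.
- lid_hinge (a point): middle of the lid's hinge line, 125 mm above the bench, fixed to the machine; x from the machine's front to its rear, y along the hinge line (left seen from the robot), z up. The white lid is a flat panel 200 mm wide (y) and 14 mm thick that runs 165 mm from the hinge line, at mid-thickness, towards the front.
- lid_front (a point): the place to press the lid: on its upper face, mid-width, 13 mm behind its front edge; moves with the lid, 152 mm in front of the hinge line and 7 mm above the panel's mid-plane.
- button_top (a point): top centre of the blue round release button: 28 mm across, 13 mm above the sill, 202 mm in front of the hinge line, 37 mm in front of the shut lid's edge. Moves straight down, 10 mm at most (on a rubber pad from 7.5 mm), and springs back. Its stiffness is unknown: a good latch lets the lid go at 6 to 11 N after 5 to 7 mm; a stiff one has moved under 2 mm at 16 N and lets nothing go below 22 N.
- status_plate (a point): centre of the upper face of the steel status plate, 54 mm (x) by 58 mm (y) and 2 mm thick, on the right half of the machine's front sill, 70 mm to the right of the button, 112 mm above the bench; its axes are those of the machine (x away from the robot, y left, z up).
- green_mark_mid (a point): the green status marker (machine fit for use): a plastic peg 40 mm tall; round base 30 mm across and 10 mm high, above it a round grip 22 mm across up to the flat top; 50 g. This point is on its axis half-way up, 20 mm above its underside; z is up along the axis.
- red_mark_mid (a point): the red status marker (machine out of use): a plastic peg 40 mm tall; round base 30 mm across and 10 mm high, above it a round grip 22 mm across up to the flat top; 50 g. This point is on its axis half-way up, 20 mm above its underside; z is up along the axis.
- yellow_mark_mid (a point): the yellow status marker (not needed): a plastic peg 40 mm tall; round base 30 mm across and 10 mm high, above it a round grip 22 mm across up to the flat top; 50 g. This point is on its axis half-way up, 20 mm above its underside; z is up along the axis.
- centrifuge: the white and grey centrifuge, 255 mm deep (x) and 220 mm wide, fixed to the bench; front sill 67 mm deep and 110 mm high. Origin on the bench under the middle of its width, 100 mm in front of the hinge line; x away from the robot, y left.
- lid_panel: the lid panel; origin on the hinge line.
- button: the release button; origin at sill height on its axis.
- green_mark: the green marker; origin at the centre of its underside.
- red_mark: the red marker; origin at the centre of its underside.
- strip: steel strip 200 by 50 mm and 6 mm thick, lying on the bench, on which the three markers stand in a row 65 mm apart, in any order; origin at the centre of its underside, x along the row.
- beaker: an empty glass beaker, 70 mm across and 95 mm tall, a bystander; origin at the centre of its underside.
- specimen_jar: a closed amber specimen jar with a black cap, 56 mm across and 75 mm tall, a bystander; origin at the centre of its underside.
- petri_dish: a closed clear petri dish, 90 mm across and 16 mm high, a bystander; origin at the centre of its underside.
- wash_bottle: a white wash bottle with a red cap, 62 mm across and 160 mm tall, a bystander; origin at the centre of its underside.
- spatula_mid (a point): a slim steel laboratory spatula lying on the bench, 170 mm long and 14 mm wide, a bystander; the point at its middle.
There are look-alikes about, which are no part of the job. There is more than one size of the green_mark; the job needs the smaller. Of the things that look like the red_mark, the smaller one is meant.

How it is judged:
By the outcome, as a careful person would: the job done as asked, in the order asked, and still so for the second after the job is handed in, with the robot touching nothing.
It also fails if it takes over 72 s, if anything falls off the work surface, if the arm or the gripper's body presses on something with over 40 N, if the wrist force passes 120 N, or if a joint passes its speed limit or range.

## Robot

A 7-joint arm with a two-finger parallel gripper is mounted at the origin on the work surface. World frame = base frame: x ahead of the robot, y to its left, z up, the work surface at z = 0. Lengths are in m, angles in rad, forces in N, time in s.
With the tool pointing down it reaches from about 0.4 to 0.85 m from the base axis. Payload 10.4 kg.
Tool frame: the origin (TCP) lies midway between the tips of the shut fingers; the grasp point (between the pads) lies 19 mm behind it; y points along the fingers, x is the direction in which the jaws open and shut, and the axes are right-handed (so a half turn about y gives the same grasp; the last joint's range is limited). The gripper opens to 87 mm and grips with 3 to 60 N. Pads are 19 mm wide; open, the fingers measure 117 mm over their backs; the gripper's body (75 mm by 190 mm) begins 51 mm behind the grasp point.
Start: joints at [-1.249, 0.332, -0.065, 1.46, 0.022, 1.35, -0.088], TCP at [0.211, 0.588, 0.223] pointing down, gripper open.
Joint ranges: [-2.6, 2.6], [-0.5, 2.12], [-1.47, 1.34], [0.16, 2.42], [-1.27, 4.41], [0.06, 2.06], [-2.6, 2.6]. Speed limits (rad/s): [2.22, 2.22, 2.79, 2.79, 3.14, 3.14, 3.14].

## Interface

Orientations are given as a unit quaternion [x, y, z, w].
In Python, from bench import r gives the robot as it stands. The module is installed in compiled form; this text tells all that it offers.
- The arm moves only by the tool arm_command, never from a script. Its argument "deltas" is one flat list of numbers, 6 for each row, row after row: the shift along the tool's x, y, z in m, then the turn, a rotation vector about the tool's x, y, z in degrees. In form: [tx, ty, tz, ax, ay, az, tx, ty, tz, ax, ay, az, ...]. A call has 1 to 8 rows; each row is the pose to reach, as a shift and turn from the pose commanded when the call began, along the tool's axes at that moment; what a row does not reach only later rows make up. A row lasts 1/8 s, in which the tool goes at most 62.5 mm and 10.7 degrees, less where a joint would pass 70% of its speed; a pose out of reach is approached as far as the arm can. A call with a gripper value outside its range is refused whole. "hand" is the opening, from 0 (shut) to 1 (fully open), set as the call begins (left out, the last holds). The fingers move at their own pace and stop on an object; "grip_force" is the grip in N (left out, the last holds). Time passes only in rows, so rows that repeat a pose let the fingers close. It gives the time, the measured TCP pose, the force and the opening at its end, in the units of the state.
- r.read_state(): the state, without advancing time (a new reading comes with each control period).
- r.camera(name): name is "scene" or "top" or "wrist"; returns a dict with "image" (384x512x3 uint8, red, green, blue), "intrinsics" (3x3 intrinsics, pixels), "k1" (the pictures are not rectified: a ray, as slopes to the right and down, at radius r is drawn at 1 + k1 r^2 times it, then the intrinsics apply), "world_from_camera" (4x4, takes a point from camera to world coordinates); the wrist camera has in their place "hand_eye" (4x4, takes a point from camera to tool coordinates, whose origin is the TCP and whose axes are the tool frame's). Camera axes: x right, y down, z forward; pixel columns grow to the right and rows downward; lengths in m; the calibration is good to about 2 mm. A picture is of the moment at which its call begins: read the wrist's pose just before it. There is no depth.
- r.close_job(): hands the job in, once; it reports no verdict.
Trained networks look in a picture, given as the dict that the camera call returned (one of the last four; its "shot" number tells which), for a name from the list of things; names that differ only in an ending like _2 or _b are one class to them, and where a whole thing is asked for, a point or a joint stands for the part that bears it (a point fixed in the world has none). Each returns a list of dicts, best first, with "conf" (0 to 1); they miss things now and then, are a little off and sometimes report something else, mostly with a low value. They report only what shows in the picture. A call takes as long as a camera call. They do not tell look-alikes from the thing itself.
- r.boxes_of(picture, query): "centre" ([row, column] in pixels, amid what is visible of it).
- r.regions_of(picture, query): "region" (384x512 bool, what is visible of it) and "centre" ([row, column] in pixels, amid what is visible of it).
The state is a dict: "time": time; "joint_positions": joint angles; "joint_vel": joint speeds; "joint_torque": joint torques, N m; "ee_pos": TCP position; "eef_rot": TCP orientation; "ft_force": force on the tool from outside, world axes, zero at the start; "torque": the same for the moment, N m; "width": finger opening in m.
Only numpy, scipy, OpenCV 4.12 (cv2) and the standard library are available. Lean on these libraries where they do the work, as an engineer would, in place of code of your own. Each camera call takes 0.05 s, during which the arm holds its last target.

## Working session

There is one attempt and no reset: what is moved stays moved. The work goes in short steps, Python scripts to look and compute and a tool call to move; the robot and the scene stay as the last step left them, time stands still between calls to the robot, and variables do not carry over. Pictures are saved under pics/ and viewed, and the job is handed in when it is done.

Besides the shell and the picture viewer there is one more tool, called after "Call:" as name(argument=value, ...) on one line, values as JSON. arm_command: Moves the arm, as the interface text tells. Its arguments: {"type":"object","properties":{"deltas":{"type":"array","items":{"type":"number"}},"hand":{"type":"number"},"grip_force":{"type":"number"}},"required":["deltas"]}

```bash
mkdir -p pics; ls
python3 - <<'E'
from bench import r
import cv2
s=r.read_state()
for k,v in s.items(): print(k,v)
for n in ["scene","top","wrist"]:
    p=r.camera(n)
    cv2.imwrite(f"pics/a_{n}.png",p["image"][:,:,::-1])
    print(n,p["intrinsics"],p["k1"],p.get("world_from_camera",p.get("hand_eye")))
E
```

```text
pics
time 0.0
joint_positions [-1.24857292  0.33285847 -0.06469275  1.46095553  0.02161744  1.34986796
 -0.08852238]
joint_vel [-2.21148492e-05 -2.60322675e-04  1.12666251e-03 -2.43222913e-04
 -1.44350579e-03  1.05601594e-03 -2.82502246e-04]
joint_torque [ 1.49914060e-03 -6.23245454e+01  2.57772335e-02 -3.89903355e+01
 -6.12032181e-02  3.96142085e-02  1.57899531e-04]
ee_pos [0.21115459 0.58784407 0.2217555 ]
eef_rot [ 0.57867412  0.40642109 -0.40719143 -0.57805995]
ft_force [-0.01183306 -0.20458906 -0.38506011]
torque [-0.00606321 -0.02163963  0.00126875]
width 0.08714078984723121
scene [[420.58935029   0.         252.40216188]
 [  0.         420.58935029 193.08439998]
 [  0.           0.           1.        ]] -0.060447728698051 [[-2.76648779e-01  7.40209058e-01 -6.12826242e-01  1.22174263e+00]
 [ 9.60971079e-01  2.12964766e-01 -1.76580277e-01  1.50606123e-01]
 [-1.95923212e-04 -6.37759013e-01 -7.70235940e-01  9.40983960e-01]
 [ 0.00000000e+00  0.00000000e+00  0.00000000e+00  1.00000000e+00]]
top [[380.42782029   0.         262.37110634]
 [  0.         380.42782029 188.91818363]
 [  0.           0.           1.        ]] 0.039876027700812944 [[-0.00452039 -0.98996607  0.14123294  0.42103636]
 [-0.99998761  0.00418042 -0.00270377 -0.05826982]
 [ 0.00208622 -0.14124341 -0.9899727   1.03047029]
 [ 0.          0.          0.          1.        ]]
wrist [[343.74763545   0.         255.31067585]
 [  0.         343.74763545 189.95451487]
 [  0.           0.           1.        ]] -0.06990186468180812 [[ 9.99998976e-01  3.20715952e-04  1.39480950e-03 -2.05668433e-04]
 [-1.26921608e-03 -2.51647155e-01  9.67818216e-01 -1.61340609e-01]
 [ 6.61394582e-04 -9.67818995e-01 -2.51646490e-01  6.85801343e-02]
 [ 0.00000000e+00  0.00000000e+00  0.00000000e+00  1.00000000e+00]]
```

View pics/a_scene.png

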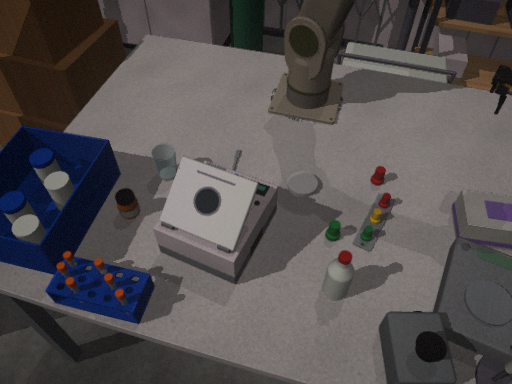

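View pics/a_top.png

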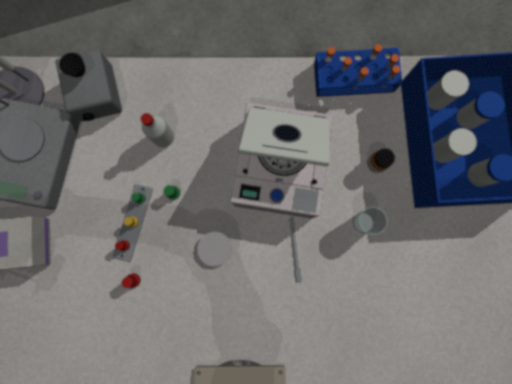

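View pics/a_wrist.png

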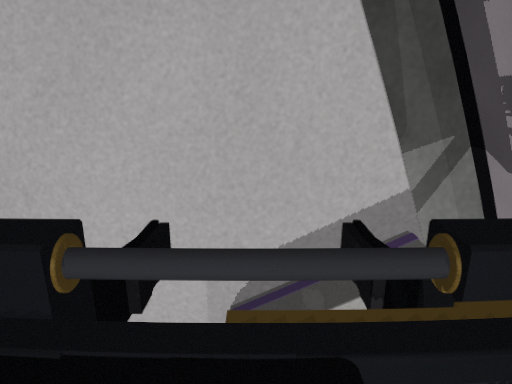

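```bash
cat > h.py <<'E'
import numpy as np, cv2
from scipy.spatial.transform import Rotation as R
from scipy.optimize import least_squares
def T_of(p,s=None):
    if "world_from_camera" in p: return np.array(p["world_from_camera"])
    T=np.eye(4); T[:3,:3]=R.from_quat(s["eef_rot"]).as_matrix(); T[:3,3]=s["ee_pos"]
    return T@np.array(p["hand_eye"])
def proj(p,X,T):
    X=np.atleast_2d(X); c=(X-T[:3,3])@T[:3,:3]; s=c[:,:2]/c[:,2:]
    s=s*(1+p["k1"]*(s**2).sum(1,keepdims=True)); K=p["intrinsics"]
    return np.c_[s[:,0]*K[0,0]+K[0,2],s[:,1]*K[1,1]+K[1,2]]
def ray(p,uv,T):
    K=p["intrinsics"]; d=np.array([(uv[0]-K[0,2])/K[0,0],(uv[1]-K[1,2])/K[1,1]]); s=d.copy()
    for _ in range(20): s=d/(1+p["k1"]*(s@s))
    v=T[:3,:3]@np.r_[s,1]; return T[:3,3],v/np.linalg.norm(v)
def atz(p,uv,z,T):
    o,v=ray(p,uv,T); return o+v*(z-o[2])/v[2]
def tri(rs):
    A=np.zeros((3,3));b=np.zeros(3)
    for o,v in rs:
        M=np.eye(3)-np.outer(v,v);A+=M;b+=M@o
    X=np.linalg.solve(A,b); return X,[np.linalg.norm((np.eye(3)-np.outer(v,v))@(X-o)) for o,v in rs]
E
python3 - <<'E'
from bench import r
from h import *
import pickle
ps={n:r.camera(n) for n in ["top","scene"]}
pickle.dump(ps,open("ps.pkl","wb"))
for n in ps:
  for q in ["green_mark","red_mark","yellow_mark_mid","button","status_plate","lid_panel","beaker","specimen_jar","petri_dish","wash_bottle","spatula_mid","strip","centrifuge"]:
    try:
      for d in r.regions_of(ps[n],q)[:3]: print(n,q,round(d["conf"],2),np.round(d["centre"],1),d["region"].sum())
    except Exception as e: print(n,q,e)
t=ps["top"]["image"][:,:,::-1]
cv2.imwrite("pics/b1.png",cv2.resize(t[95:225,220:345],None,fx=5,fy=4.6,interpolation=cv2.INTER_CUBIC)[:600])
cv2.imwrite("pics/b2.png",cv2.resize(t[170:300,90:240],None,fx=5,fy=4.6,interpolation=cv2.INTER_CUBIC)[:600])
s=ps["scene"]["image"][:,:,::-1]
cv2.imwrite("pics/b3.png",cv2.resize(s[145:285,140:400],None,fx=3,fy=4,interpolation=cv2.INTER_CUBIC)[:600])
E
```

```text
top green_mark 0.67 [196.4 139.2] 118
top red_mark 0.71 [281.3 131.7] 186
top button 0.48 [193.1 275.5] 104
top button 0.47 [128.4 155.4] 772
top status_plate 0.62 [162.9 282.5] 9429
top lid_panel 0.69 [159.3 381.3] 481
top lid_panel 0.64 [137.6 284.8] 4140
top lid_panel 0.42 [159.9 282.9] 9347
top beaker 0.94 [224.3 369.6] 758
top beaker 0.53 [136.3 287.6] 4036
top specimen_jar 0.75 [158.3 380.5] 512
top specimen_jar 0.72 [199.3 142.3] 130
top specimen_jar 0.16 [126.5 152.9] 818
top petri_dish 0.79 [250.8 216.6] 936
top wash_bottle 0.89 [127.6 155.6] 825
top spatula_mid 0.64 [250.9 294.8] 219
top strip 0.88 [231.6 134.7] 996
scene green_mark 0.45 [231.1 364.7] 165
scene green_mark 0.23 [216.3 214.7] 10248
scene red_mark 0.58 [203.4 387.2] 120
scene red_mark 0.18 [202.2 210.7] 5877
scene yellow_mark_mid 0.71 [215.7 373.9] 112
scene button 0.51 [204.6 125.7] 538
scene status_plate 0.83 [215.5 215.8] 10370
scene lid_panel 0.71 [202.  207.1] 5762
scene beaker 0.98 [157.1 169.2] 771
scene petri_dish 0.82 [181.2 303.4] 648
scene wash_bottle 0.96 [274.6 336.8] 1105
scene wash_bottle 0.73 [203.7 384.2] 141
scene wash_bottle 0.44 [202.6 207.4] 5873
scene spatula_mid 0.37 [155.3 239.6] 84
scene strip 0.75 [224.5 373.9] 735
scene strip 0.61 [204.6 126.9] 545
scene centrifuge 0.56 [215.8 212. ] 10309
```

View pics/b1.png

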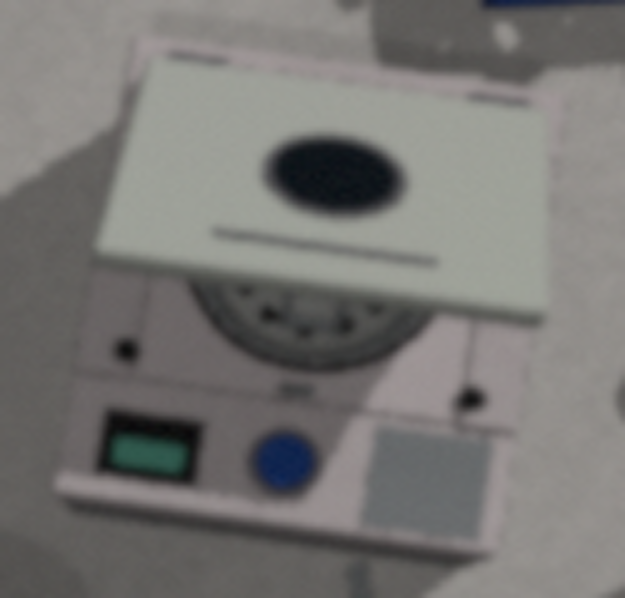

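View pics/b2.png

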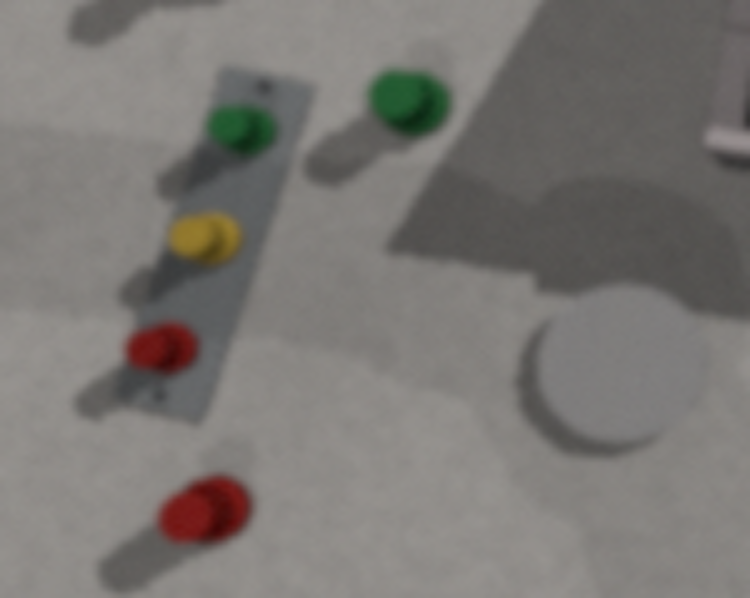

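View pics/b3.png

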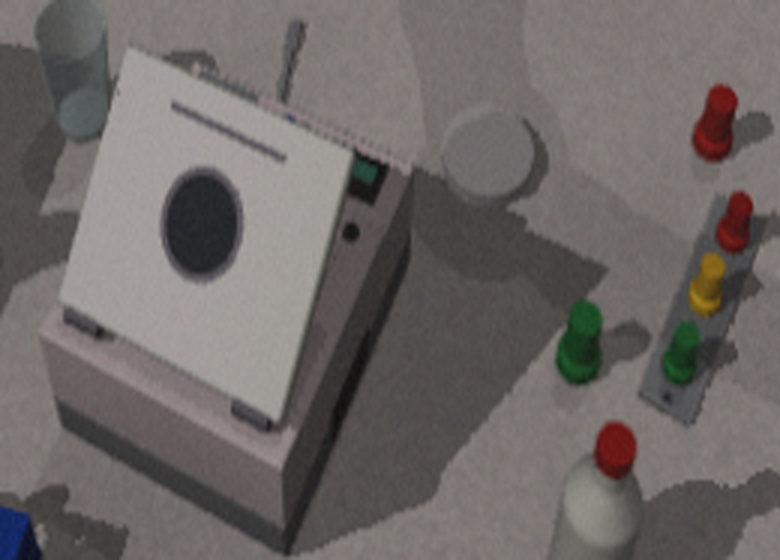

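```bash
cat > fit.py <<'E'
from h import *
import pickle
ps=pickle.load(open("ps.pkl","rb")); p=ps["top"]; T=T_of(p)
c=lambda u,v:(220+u/5,95+v/4.6)
C={"btn":c(283,461),"p1":c(375,426),"p2":c(492,437),"p3":c(482,538),"p4":c(361,528),"fl":c(97,248),"fr":c(549,312),"s1":c(58,478),"s2":c(490,546)}
for k in ["btn","p1","p2","p3","p4"]: print(k,atz(p,C[k],.123 if k=="btn" else .112,T).round(4))
def model(q):
    x,y,w,yb,xp,a=q
    M={"btn":[-.102,yb,.123]}
    for k,(i,j) in {"p1":(1,1),"p2":(1,-1),"p3":(-1,-1),"p4":(-1,1)}.items(): M[k]=[xp+i*.027,yb-.07+j*.029,.112]
    for k,s in (("fl",1),("fr",-1)):
        M[k]=[.1-.165*np.cos(a)+.007*np.sin(a)*1,s*.1,.125+.165*np.sin(a)+.007*np.cos(a)]
    cs,sn=np.cos(w),np.sin(w); out={}
    for k,m in M.items(): out[k]=[x+cs*m[0]-sn*m[1],y+sn*m[0]+cs*m[1],m[2]]
    return out
def res(q):
    M=model(q); return np.concatenate([proj(p,M[k],T)[0]-C[k] for k in M]+[[(q[4]+.102)*100]])
q=least_squares(res,[.45,-.1,-.1,0,-.1,.5]).x
if __name__=="__main__":
    print(q.round(4),np.degrees(q[2])); print(res(q).round(1)); 
    for k,v in model(q).items(): print(k,np.round(v,4))
E
python3 fit.py
```

```text
btn [ 0.5351 -0.0949  0.123 ]
p1 [ 0.555  -0.1404  0.112 ]
p2 [ 0.5488 -0.1973  0.112 ]
p3 [ 0.4953 -0.1911  0.112 ]
p4 [ 0.5008 -0.1327  0.112 ]
[ 0.636  -0.1128 -0.1508  0.0016 -0.1019  0.6305] -8.641750818094854
[ 0.4 -0.1  0.  -0.4  0.3  0.6 -0.5  0.6 -0.1 -0.8 -0.8  0.4  0.7 -0.3
  0. ]
btn [ 0.5354 -0.0959  0.123 ]
p1 [ 0.556  -0.1405  0.112 ]
p2 [ 0.5473 -0.1979  0.112 ]
p3 [ 0.4939 -0.1897  0.112 ]
p4 [ 0.5027 -0.1324  0.112 ]
fl [ 0.6222 -0.0095  0.2279]
fr [ 0.5921 -0.2073  0.2279]
```

```bash
cat >> h.py <<'E'
def plan(s,pos,w,flip=1,tilt=None):
    """tool y down; tool z horizontal direction = flip*machine x rotated by w. returns tx,ty,tz mm + rotvec deg"""
    Rc=R.from_quat(s["eef_rot"]).as_matrix()
    z=flip*np.array([np.cos(w),np.sin(w),0]); y=np.array([0,0,-1.]); x=np.cross(y,z)
    Rt=np.c_[x,y,z]
    return (Rc.T@(np.array(pos)-s["ee_pos"])).round(4),np.degrees(R.from_matrix(Rc.T@Rt).as_rotvec()).round(2)
E
python3 - <<'E'
from bench import r
from h import *
s=r.read_state(); print(R.from_quat(s["eef_rot"]).as_matrix().round(3),s["time"])
for w in(-.15,): 
  for f in(1,-1): print(f,plan(s,[.615,-.11,.30],w,f))
import pickle
ps=pickle.load(open("ps.pkl","rb"));p=ps["top"];q=ps["scene"]
c=lambda u,v:(90+u/5,170+v/4.6); 
d=lambda u,v:(140+u/3,145+v/4)
# top centre and base centre
for n,t,b,sc in [("green",(232,126),(252,131),(684,338)),("yellow",(192,238),(218,238),(712,268)),("red",(147,350),(175,346),(738,205)),("bigG",(400,97),(420,108),(585,315)),("bigR",(185,518),(220,505),(720,98))]:
    rs=[ray(p,c(*t),T_of(p)),ray(q,d(*sc),T_of(q))]
    X,e=tri(rs); print(n,X.round(4),np.round(e,4),"top@.046",atz(p,c(*t),.046,T_of(p)).round(4),"base@.011",atz(p,c(*b),.011,T_of(p)).round(4))
E
```

```text
[[ 0.338 -0.    -0.941]
 [ 0.941  0.     0.338]
 [ 0.    -1.     0.   ]] 1.55
1 (array([-0.5207, -0.0775, -0.616 ]), array([-1.0000e-02,  1.6884e+02, -0.0000e+00]))
-1 (array([-0.5207, -0.0775, -0.616 ]), array([ -0.  , -11.16,   0.  ]))
green [0.5412 0.2674 0.0415] [0.0002 0.0002] top@.046 [0.5407 0.2657 0.046 ] base@.011 [0.5419 0.2665 0.011 ]
yellow [0.4779 0.285  0.0427] [0.0005 0.0005] top@.046 [0.4778 0.2834 0.046 ] base@.011 [0.4798 0.2818 0.011 ]
red [0.4163 0.3038 0.0436] [0.0001 0.0001] top@.046 [0.4163 0.303  0.046 ] base@.011 [0.4182 0.3014 0.011 ]
bigG [0.5556 0.1797 0.0527] [0.0017 0.0017] top@.046 [0.5568 0.1796 0.046 ] base@.011 [0.5551 0.1772 0.011 ]
bigR [0.3263 0.2775 0.0512] [0. 0.] top@.046 [0.3258 0.2793 0.046 ] base@.011 [0.3293 0.2737 0.011 ]
```

Call:
arm_command(deltas=[0,-0.06,0,0,0,0,-0.04,-0.0775,-0.046,0,-1,0,-0.52,-0.0775,-0.615,0,-11.16,0,-0.52,-0.0775,-0.615,0,-11.16,0,-0.52,-0.0775,-0.615,0,-11.16,0,-0.52,-0.0775,-0.615,0,-11.16,0,-0.52,-0.0775,-0.615,0,-11.16,0,-0.52,-0.0775,-0.615,0,-11.16,0], hand=0, grip_force=20)

```text
time: 2.55
ee_pos: [0.4293, 0.2094, 0.3003]
eef_rot: [-0.536, -0.462, 0.461, 0.536]
ft_force: [0.1, 0.8, -0.2]
width: 0.0151
```

Run:
```python
from bench import r
from h import *
s=r.read_state(); print(s["time"],s["ee_pos"],s["ft_force"],s["width"]); print(plan(s,[.615,-.11,.30],-.15,-1))
```

```text
2.55 [0.42933991 0.20942569 0.30026613] [ 0.11165594  0.75080882 -0.17349841] 0.015145606850251677
(array([-2.881e-01,  1.000e-04, -2.313e-01]), array([0.03, 0.  , 0.05]))
```

Call:
arm_command(deltas=[-0.288,0,-0.231,0,0,0,-0.288,0,-0.231,0,0,0,-0.288,0,-0.231,0,0,0,-0.288,0,-0.231,0,0,0,-0.288,0,-0.231,0,0,0,-0.288,0,-0.231,0,0,0,-0.288,0,-0.231,0,0,0,-0.288,0,-0.231,0,0,0])

```text
time: 3.55
ee_pos: [0.6139, -0.1074, 0.2996]
eef_rot: [-0.536, -0.461, 0.461, 0.536]
ft_force: [0.0, 0.2, -0.5]
width: 0.0003
```

Run:
```python
from bench import r
from h import *
s=r.read_state(); print(s["time"],s["ee_pos"],s["ft_force"],s["width"]); print(plan(s,[.615,-.11,.245],-.15,-1))
p=r.camera("wrist"); cv2.imwrite("pics/c_w.png",p["image"][:,:,::-1])
T=T_of(p,s)
from fit import model,q
M=model(q); print({k:proj(p,M[k],T)[0].round(0) for k in M})
p=r.camera("top"); cv2.imwrite("pics/c_t.png",cv2.resize(p["image"][95:225,220:345,::-1],None,fx=5,fy=4.6))
```

```text
3.55 [ 0.61392931 -0.10739856  0.29963176] [ 0.04556278  0.20437575 -0.54082266] 0.00031230714402788256
(array([-0.0024,  0.0546, -0.0015]), array([-0.03,  0.01,  0.02]))
btn [ 0.5351 -0.0949  0.123 ]
p1 [ 0.555  -0.1404  0.112 ]
p2 [ 0.5488 -0.1973  0.112 ]
p3 [ 0.4953 -0.1911  0.112 ]
p4 [ 0.5008 -0.1327  0.112 ]
{'btn': array([255.,  89.]), 'p1': array([214., 118.]), 'p2': array([156., 118.]), 'p3': array([153.,  62.]), 'p4': array([212.,  61.]), 'fl': array([393., 192.]), 'fr': array([111., 192.])}
```

View pics/c_w.png

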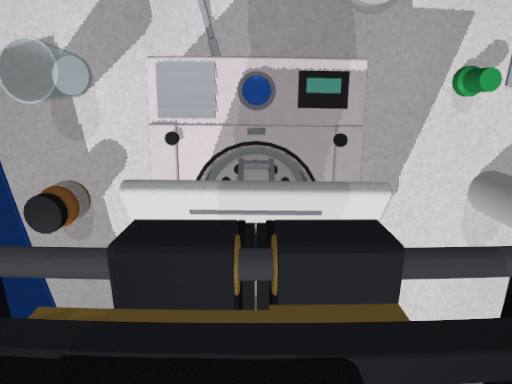

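View pics/c_t.png

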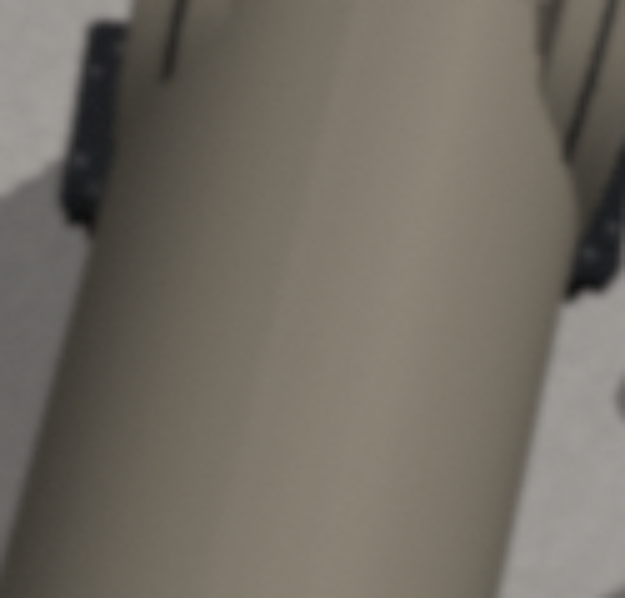

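Call:
arm_command(deltas=[-0.002,0.05,-0.0055,0,0,0,-0.002,0.07,-0.0055,0,0,0,-0.002,0.08,-0.003,0,0,0,-0.002,0.088,0.001,0,0,0,-0.002,0.096,0.0055,0,0,0,-0.002,0.103,0.01,0,0,0,-0.002,0.109,0.0137,0,0,0,-0.002,0.109,0.0137,0,0,0])

```text
time: 4.65
ee_pos: [0.5997, -0.1079, 0.1906]
eef_rot: [-0.536, -0.461, 0.461, 0.536]
ft_force: [0.4, 0.4, -0.3]
width: 0.0003
```

Run:
```python
from bench import r
from h import *
s=r.read_state(); print(s["time"],s["ee_pos"],s["ft_force"],s["torque"]); print(plan(s,[.615,-.11,.245],-.15,-1))
p=r.camera("wrist"); cv2.imwrite("pics/d_w.png",p["image"][:,:,::-1])
p=r.camera("scene"); cv2.imwrite("pics/d_s.png",cv2.resize(p["image"][100:300,100:300,::-1],None,fx=3,fy=3))
```

```text
4.65 [ 0.59969744 -0.10785643  0.19057229] [ 0.39854598  0.40622217 -0.26839669] [-0.0387404  -0.04473731  0.01251273]
(array([ 0.0002, -0.0544, -0.0154]), array([-0.03, -0.01,  0.01]))
```

View pics/d_w.png

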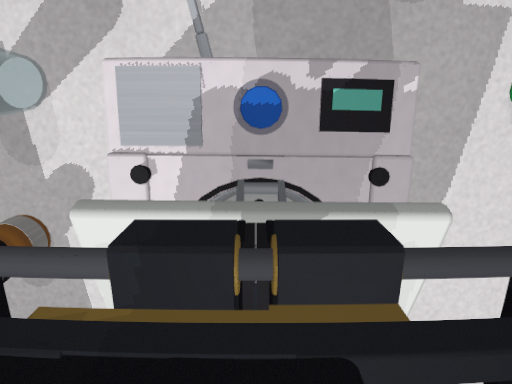

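View pics/d_s.png

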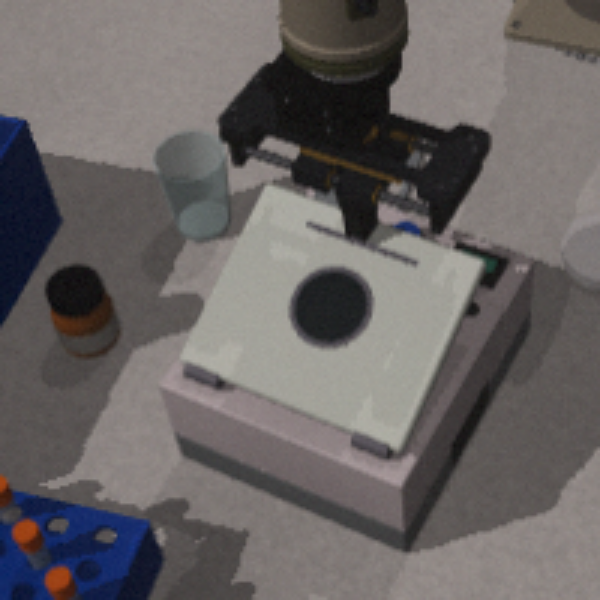

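Call:
arm_command(deltas=[0,0.005,0.0022,0,0,0,0,0.01,0.0044,0,0,0,0,0.015,0.0062,0,0,0,0,0.02,0.008,0,0,0,0,0.025,0.0098,0,0,0,0,0.0285,0.011,0,0,0,0,0.0285,0.011,0,0,0])

```text
time: 5.62
ee_pos: [0.5889, -0.1062, 0.1621]
eef_rot: [-0.536, -0.461, 0.461, 0.536]
ft_force: [0.4, 0.4, 1.5]
width: 0.0002
```

Run:
```python
from bench import r
from h import *
s=r.read_state(); print(s["time"],s["ee_pos"],s["ft_force"],s["torque"]); print(plan(s,[.615,-.11,.245],-.15,-1))
p=r.camera("wrist"); cv2.imwrite("pics/e_w.png",p["image"][:,:,::-1])
p=r.camera("scene"); cv2.imwrite("pics/e_s.png",cv2.resize(p["image"][100:300,100:300,::-1],None,fx=3,fy=3))
```

```text
5.625 [ 0.58894831 -0.10618828  0.16208252] [0.38808545 0.40161885 1.54933519] [ 0.01826015 -0.1962435  -0.03771239]
(array([ 0.0001, -0.0829, -0.0263]), array([-0.04, -0.  ,  0.  ]))
```

View pics/e_w.png

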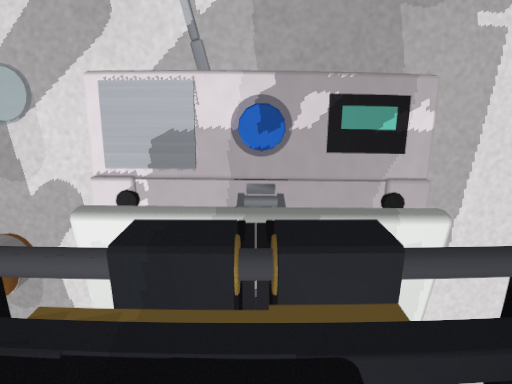

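View pics/e_s.png

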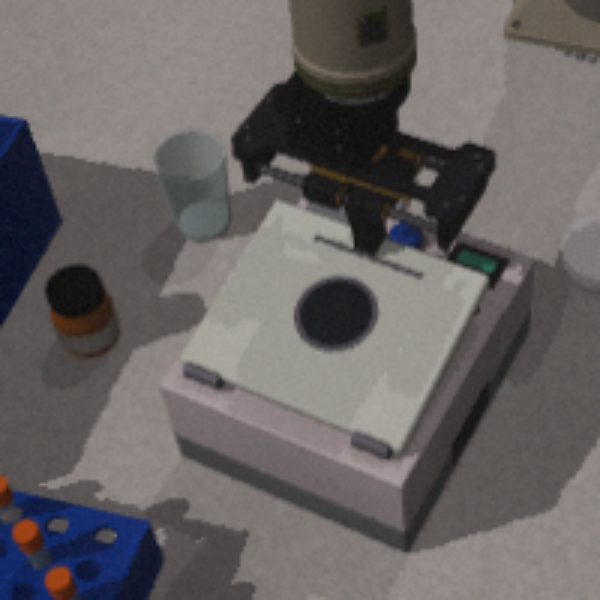

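Call:
arm_command(deltas=[0,0.004,0.001,0,0,0,0,0.008,0.002,0,0,0,0,0.012,0.0028,0,0,0,0,0.015,0.0034,0,0,0,0,0.0175,0.0038,0,0,0,0,0.0195,0.004,0,0,0,0,0.021,0.0042,0,0,0,0,0.022,0.0043,0,0,0])

```text
time: 6.72
ee_pos: [0.5856, -0.1056, 0.1408]
eef_rot: [0.536, 0.462, -0.461, -0.536]
ft_force: [1.7, -0.1, 5.4]
width: 0.0005
```

Call:
arm_command(deltas=[0,0.0008,0,0,0,0,0,0.0016,0,0,0,0,0,0.0024,0,0,0,0,0,0.0032,0,0,0,0])

```text
time: 7.22
ee_pos: [0.5848, -0.1055, 0.1369]
eef_rot: [-0.536, -0.461, 0.461, 0.536]
ft_force: [1.5, -0.6, 3.2]
width: 0.0006
```

Call:
arm_command(deltas=[0,0.0008,0,0,0,0,0,0.0016,0,0,0,0,0,0.0024,0,0,0,0,0,0.0032,0,0,0,0])

```text
time: 7.72
ee_pos: [0.5845, -0.1055, 0.1338]
eef_rot: [-0.536, -0.461, 0.461, 0.536]
ft_force: [-1.0, 1.0, 3.0]
width: 0.0007
```

Call:
arm_command(deltas=[0,0.0006,0,0,0,0,0,0.0012,0,0,0,0,0,0.0018,0,0,0,0,0,0.0024,0,0,0,0])

```text
time: 8.22
ee_pos: [0.5848, -0.1056, 0.1318]
eef_rot: [-0.536, -0.461, 0.461, 0.536]
ft_force: [-4.0, 0.4, 6.8]
width: 0.0005
```

Call:
arm_command(deltas=[0,0.0005,0,0,0,0,0,0.001,0,0,0,0])

```text
time: 8.48
ee_pos: [0.5848, -0.1056, 0.1309]
eef_rot: [-0.536, -0.461, 0.461, 0.536]
ft_force: [-5.0, 0.6, 9.1]
width: 0.0003
```

Rising gently, then looking.

Call:
arm_command(deltas=[0,-0.003,0,0,0,0,0,-0.006,0,0,0,0,0,-0.012,0,0,0,0,0,-0.03,0,0,0,0,0,-0.045,0.04,0,0,0,0,-0.045,0.052,0,0,0,0,-0.045,0.052,0,0,0])

```text
time: 9.35
ee_pos: [0.5337, -0.0975, 0.1764]
eef_rot: [0.536, 0.462, -0.461, -0.536]
ft_force: [0.5, 0.7, 0.8]
width: 0.0002
```

Run:
```python
from bench import r
from h import *
s=r.read_state(); print(s["time"],s["ee_pos"],s["ft_force"],s["torque"]); print(plan(s,[.535,-.0955,.135],-.15,-1))
p=r.camera("wrist"); cv2.imwrite("pics/f_w.png",p["image"][:,:,::-1])
T=T_of(p,s)
from fit import model,q
M=model(q); print({k:proj(p,M[k],T)[0].round(1) for k in M})
p=r.camera("scene"); cv2.imwrite("pics/f_s.png",cv2.resize(p["image"][100:300,100:300,::-1],None,fx=3,fy=3))
```

```text
9.35 [ 0.53370565 -0.09753201  0.17635239] [0.53255682 0.71602607 0.84287531] [0.09149844 0.01804441 0.01823204]
(array([ 0.0022,  0.0414, -0.0009]), array([0.07, 0.02, 0.07]))
btn [ 0.5351 -0.0949  0.123 ]
p1 [ 0.555  -0.1404  0.112 ]
p2 [ 0.5488 -0.1973  0.112 ]
p3 [ 0.4953 -0.1911  0.112 ]
p4 [ 0.5008 -0.1327  0.112 ]
{'btn': array([257.9, 210.7]), 'p1': array([199.7, 242.2]), 'p2': array([119.1, 241.7]), 'p3': array([111.1, 167.3]), 'p4': array([196.5, 167.2]), 'fl': array([478.4, 436.5]), 'fr': array([ 32.4, 437. ])}
```

View pics/f_w.png

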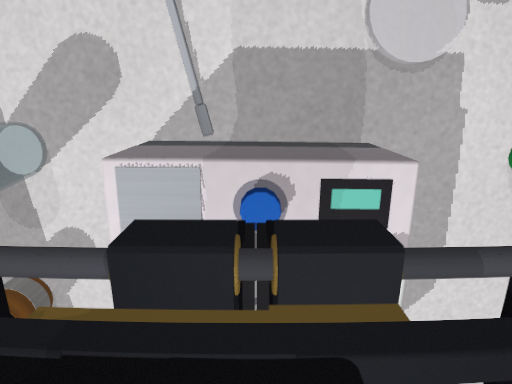

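View pics/f_s.png

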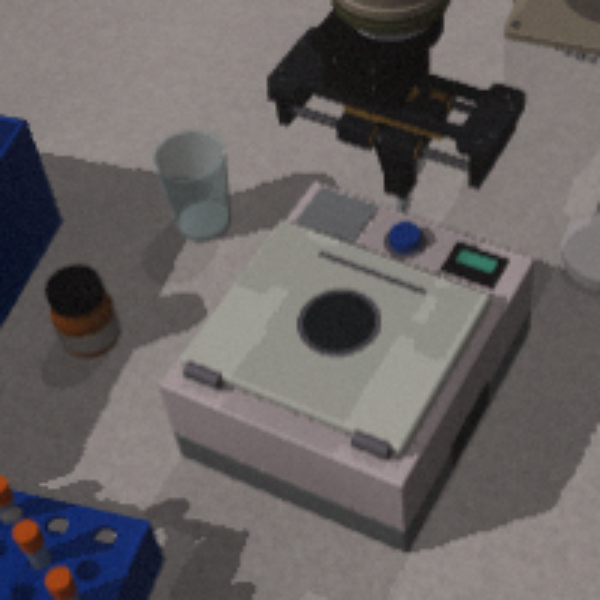

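Call:
arm_command(deltas=[0.0025,0.03,-0.001,0,0,0,0.0025,0.045,-0.001,0,0,0,0.0025,0.049,-0.001,0,0,0,0.0025,0.0505,-0.001,0,0,0,0.0025,0.0505,-0.001,0,0,0])

```text
time: 10.07
ee_pos: [0.5353, -0.0957, 0.1257]
eef_rot: [0.536, 0.461, -0.461, -0.536]
ft_force: [0.1, 0.2, 1.0]
width: 0.0005
```

Call:
arm_command(deltas=[0,0.0007,0,0,0,0,0,0.0014,0,0,0,0,0,0.0021,0,0,0,0,0,0.0028,0,0,0,0])

```text
time: 10.58
ee_pos: [0.5351, -0.0955, 0.1225]
eef_rot: [0.536, 0.461, -0.461, -0.536]
ft_force: [-2.2, -0.3, 6.7]
width: 0.0006
```

Call:
arm_command(deltas=[0,0.0003,0,0,0,0,0,0.0006,0,0,0,0])

```text
time: 10.82
ee_pos: [0.5351, -0.0955, 0.1222]
eef_rot: [-0.536, -0.461, 0.461, 0.536]
ft_force: [-2.2, -0.0, 5.3]
width: 0.0009
```

Call:
arm_command(deltas=[0,0.0004,0,0,0,0,0,0.0008,0,0,0,0])

```text
time: 11.08
ee_pos: [0.5351, -0.0955, 0.1214]
eef_rot: [0.536, 0.461, -0.461, -0.536]
ft_force: [-1.7, -0.1, 7.1]
width: 0.0007
```

Call:
arm_command(deltas=[0,0.0004,0,0,0,0,0,0.0008,0,0,0,0])

```text
time: 11.32
ee_pos: [0.5351, -0.0955, 0.1206]
eef_rot: [-0.536, -0.461, 0.461, 0.536]
ft_force: [-3.6, 0.1, 5.7]
width: 0.0006
```

Call:
arm_command(deltas=[0,0.0004,0,0,0,0,0,0.0008,0,0,0,0])

```text
time: 11.58
ee_pos: [0.5351, -0.0955, 0.1199]
eef_rot: [-0.536, -0.461, 0.461, 0.536]
ft_force: [-2.1, 1.3, 4.5]
width: 0.0004
```

Call:
arm_command(deltas=[0,0.0004,0,0,0,0,0,0.0008,0,0,0,0])

```text
time: 11.82
ee_pos: [0.5351, -0.0954, 0.119]
eef_rot: [-0.536, -0.461, 0.461, 0.536]
ft_force: [-1.8, 0.4, 6.3]
width: 0.0001
```

Run:
```python
from bench import r
from h import *
s=r.read_state(); print(s["time"],s["ee_pos"],s["ft_force"],s["torque"])
p=r.camera("scene"); cv2.imwrite("pics/g_s.png",cv2.resize(p["image"][100:300,100:300,::-1],None,fx=3,fy=3))
```

```text
11.825 [ 0.53506077 -0.09543451  0.11900228] [-1.79588907  0.37297059  6.32553424] [ 0.06920676  0.46752255 -0.02266334]
```

View pics/g_s.png

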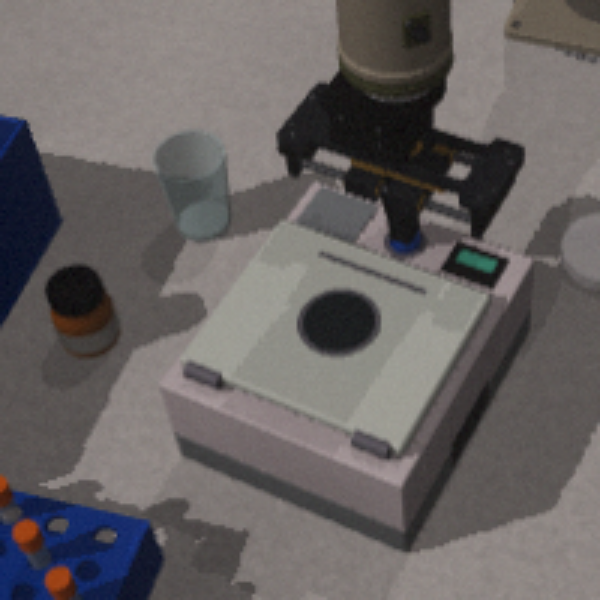

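Call:
arm_command(deltas=[0,0.0004,0,0,0,0,0,0.0008,0,0,0,0])

```text
time: 12.12
ee_pos: [0.5351, -0.0955, 0.1182]
eef_rot: [-0.536, -0.461, 0.461, 0.536]
ft_force: [-2.2, 0.3, 7.3]
width: 0.0003
```

Call:
arm_command(deltas=[0,0.0004,0,0,0,0,0,0.0008,0,0,0,0])

```text
time: 12.38
ee_pos: [0.5351, -0.0954, 0.1173]
eef_rot: [-0.536, -0.461, 0.461, 0.536]
ft_force: [-2.3, 0.4, 5.2]
width: 0.0003
```

Run:
```python
from bench import r
from h import *
s=r.read_state(); print(s["time"],s["ee_pos"],s["ft_force"],s["torque"])
p=r.camera("scene"); cv2.imwrite("pics/g_s2.png",cv2.resize(p["image"][100:300,100:300,::-1],None,fx=3,fy=3))
```

```text
12.375 [ 0.53506804 -0.09544902  0.11734144] [-2.34890268  0.37200261  5.18899829] [ 0.05667451  0.44907623 -0.02152388]
```

View pics/g_s2.png

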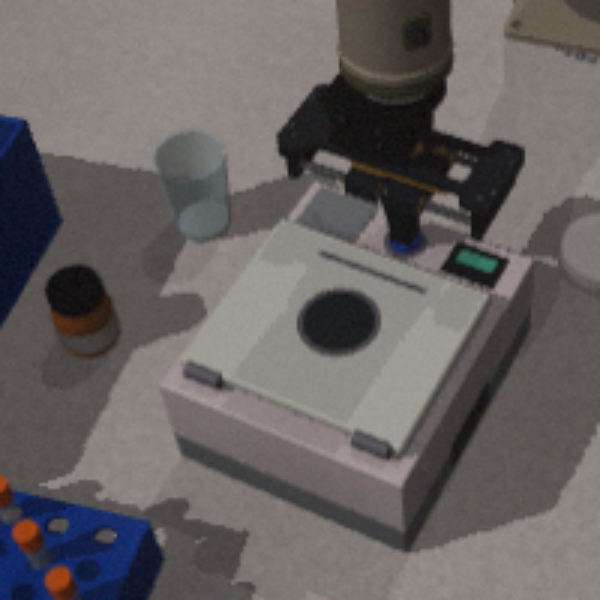

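Call:
arm_command(deltas=[0,0.0004,0,0,0,0,0,0.0008,0,0,0,0])

```text
time: 12.68
ee_pos: [0.5351, -0.0955, 0.1165]
eef_rot: [-0.536, -0.461, 0.461, 0.536]
ft_force: [-2.2, 0.4, 5.4]
width: 0.0004
```

Run:
```python
from bench import r
from h import *
s=r.read_state(); print(s["time"],s["ee_pos"],s["ft_force"],s["torque"])
p=r.camera("scene"); cv2.imwrite("pics/g_s3.png",cv2.resize(p["image"][100:300,100:300,::-1],None,fx=3,fy=3))
```

```text
12.675 [ 0.53506787 -0.09545399  0.11649868] [-2.18951518  0.44678316  5.41807488] [ 0.11390584  0.42729995 -0.06053253]
```

View pics/g_s3.png

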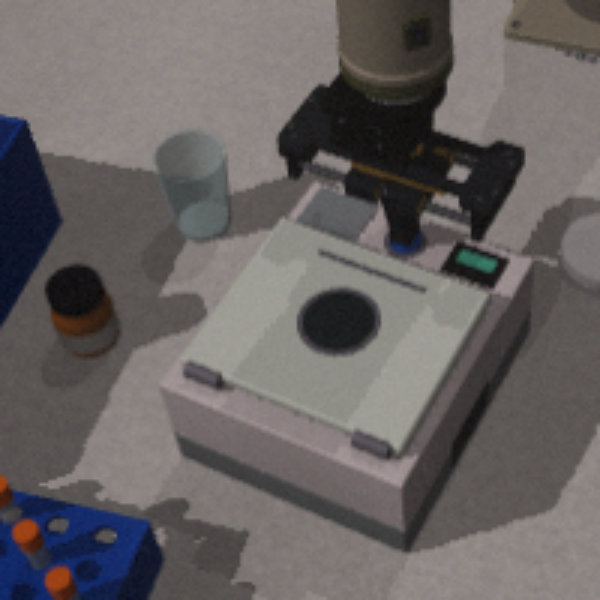

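Call:
arm_command(deltas=[0,0.0004,0,0,0,0,0,0.0008,0,0,0,0])

```text
time: 12.98
ee_pos: [0.5351, -0.0955, 0.1158]
eef_rot: [0.536, 0.461, -0.461, -0.536]
ft_force: [-2.4, 0.6, 9.4]
width: 0.0009
```

Run:
```python
from bench import r
from h import *
s=r.read_state(); print(s["time"],s["ee_pos"],s["ft_force"],s["torque"])
p=r.camera("scene"); cv2.imwrite("pics/g_s4.png",cv2.resize(p["image"][100:300,100:300,::-1],None,fx=3,fy=3))
```

```text
12.975 [ 0.53510416 -0.09545994  0.11575785] [-2.38504958  0.5930771   9.42764653] [0.18670711 0.7325047  0.02350853]
```

View pics/g_s4.png

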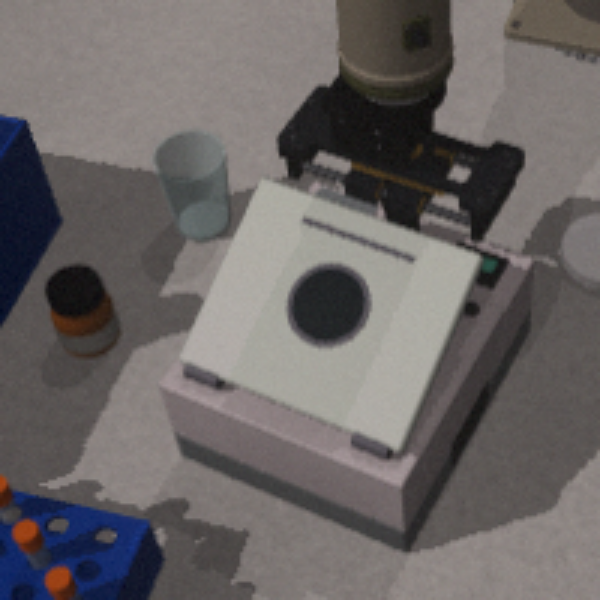

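Call:
arm_command(deltas=[0,-0.004,0,0,0,0,0,-0.01,0.004,0,0,0,0,-0.02,0.015,0,0,0,0,-0.04,0.04,0,0,0,0,-0.1,0.06,0,0,0,0,-0.16,0.06,0,0,0])

```text
time: 13.78
ee_pos: [0.4737, -0.0866, 0.2767]
eef_rot: [-0.536, -0.461, 0.461, 0.537]
ft_force: [1.7, 0.1, 0.1]
width: 0.0005
```

Run:
```python
from bench import r
from h import *
import pickle
s=r.read_state(); print(s["time"],s["ee_pos"],s["ft_force"])
p=r.camera("scene"); cv2.imwrite("pics/h_s.png",cv2.resize(p["image"][100:300,100:300,::-1],None,fx=3,fy=3))
ps=pickle.load(open("ps.pkl","rb"));p=ps["top"];q=ps["scene"]
X,e=tri([ray(p,(148,119),T_of(p)),ray(q,(345,257),T_of(q))]); print("bottlecap",X,e)
for w in(-.15,-.27): print(plan(s,[.541,.266,.25],w,-1))
```

```text
13.775 [ 0.47374401 -0.08659694  0.27670678] [1.69212536 0.09699607 0.1452217 ]
bottlecap [0.71434424 0.21125386 0.15554286] [np.float64(0.0013359834415966171), np.float64(0.0013359834415966419)]
(array([ 0.3587,  0.0269, -0.0137]), array([-0.07, -0.01,  0.04]))
(array([ 0.3587,  0.0269, -0.0137]), array([-0.07,  6.86,  0.03]))
```

View pics/h_s.png

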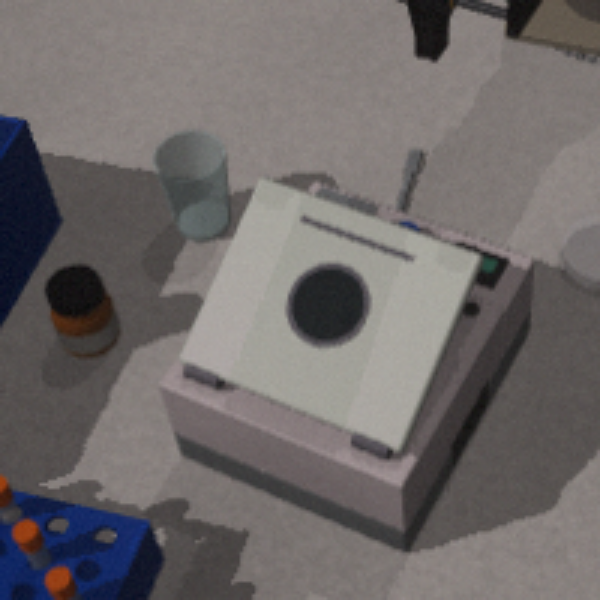

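Call:
arm_command(deltas=[0.0587,0.005,-0.002,0,0.5,0,0.359,0.0769,-0.0137,0,6.86,0,0.359,0.0769,-0.0137,0,6.86,0,0.359,0.0769,-0.0137,0,6.86,0,0.359,0.0769,-0.0137,0,6.86,0,0.359,0.0769,-0.0137,0,6.86,0,0.359,0.0769,-0.0137,0,6.86,0,0.359,0.0769,-0.0137,0,6.86,0], hand=0.6)

```text
time: 14.82
ee_pos: [0.5428, 0.2656, 0.1981]
eef_rot: [0.563, 0.428, -0.428, -0.563]
ft_force: [-0.6, 0.3, 0.5]
width: 0.0517
```

Run:
```python
from bench import r
from h import *
s=r.read_state(); print(s["time"],s["ee_pos"],s["ft_force"],s["width"])
p=r.camera("wrist"); cv2.imwrite("pics/i_w.png",p["image"][:,:,::-1])
T=T_of(p,s)
print(proj(p,[[.541,.266,.046],[.541,.266,.006]],T).round(1))
for d in r.boxes_of(p,"green_mark")[:3]: print(d["conf"],np.round(d["centre"],1))
print(plan(s,[.541,.266,.1],-.27,-1))
```

```text
14.825 [0.54277553 0.26558813 0.19814835] [-0.62628535  0.25006052  0.54594444] 0.05174218878253722
[[255.2 174.6]
 [255.2 166.6]]
0.92 [169.1 259.4]
0.78 [205.1 181.1]
(array([0.    , 0.0981, 0.0018]), array([ 0.  , -0.01, -0.07]))
```

View pics/i_w.png

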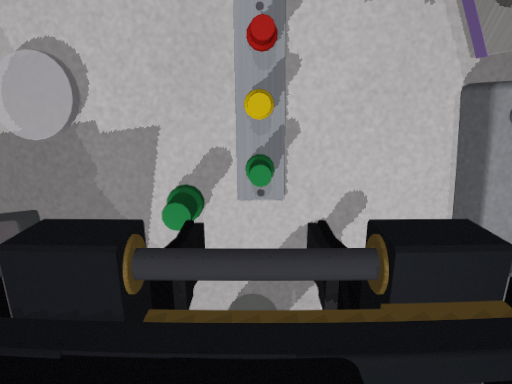

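Call:
arm_command(deltas=[0.003,0.05,0.001,0,0,0,0.003,0.1,0.001,0,0,0,0.003,0.108,0.001,0,0,0,0.003,0.108,0.001,0,0,0])

```text
time: 15.42
ee_pos: [0.5434, 0.2691, 0.0919]
eef_rot: [0.563, 0.428, -0.427, -0.563]
ft_force: [0.9, -0.8, 0.6]
width: 0.0523
```

Run:
```python
from bench import r
from h import *
s=r.read_state(); print(s["time"],s["ee_pos"],s["ft_force"],s["width"])
p=r.camera("wrist"); cv2.imwrite("pics/j_w.png",cv2.resize(p["image"][110:310,150:360,::-1],None,fx=3,fy=3))
T=T_of(p,s)
print(proj(p,[[.541,.266,.046],[.541,.266,.016],s["ee_pos"]],T).round(1))
```

```text
15.425 [0.54340553 0.26907048 0.09189114] [ 0.86098754 -0.79108856  0.58632502] 0.05228327505538722
[[249.4 210.1]
 [250.  197.1]
 [255.2 241. ]]
```

View pics/j_w.png

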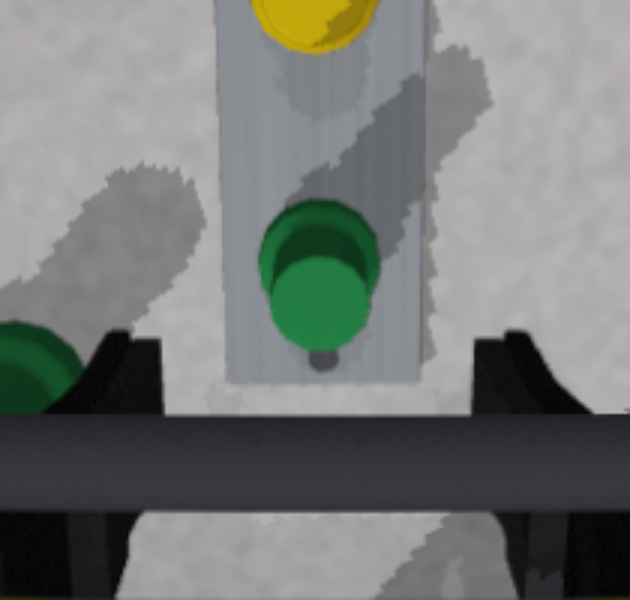

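Call:
arm_command(deltas=[0.0007,0.04,0.0017,0,0,0,0.0007,0.068,0.0017,0,0,0,0.0007,0.0725,0.0017,0,0,0,0.0007,0.0725,0.0017,0,0,0])

```text
time: 15.98
ee_pos: [0.5424, 0.2712, 0.0199]
eef_rot: [0.563, 0.429, -0.427, -0.563]
ft_force: [0.3, 0.1, 0.5]
width: 0.0521
```

Call:
arm_command(deltas=[0,0,0,0,0,0,0,0,0,0,0,0,0,0,0,0,0,0,0,0,0,0,0,0,0,0,0,0,0,0], hand=0, grip_force=12)

```text
time: 16.6
ee_pos: [0.5413, 0.2708, 0.0181]
eef_rot: [-0.563, -0.428, 0.428, 0.563]
ft_force: [0.2, -0.1, 2.5]
width: 0.0225
```

Call:
arm_command(deltas=[0,-0.01,0,0,0,0,0,-0.04,0,0,0,0,0,-0.1,0,0,0,0,0,-0.16,0,0,0,0,0,-0.18,0,0,0,0])

```text
time: 17.23
ee_pos: [0.5426, 0.2712, 0.2029]
eef_rot: [0.563, 0.43, -0.426, -0.563]
ft_force: [-0.1, -0.1, -0.7]
width: 0.0208
```

Run:
```python
from bench import r
from h import *
s=r.read_state(); print(s["time"],s["ee_pos"],s["ft_force"],s["width"])
p=r.camera("wrist"); cv2.imwrite("pics/k_w.png",p["image"][:,:,::-1])
p=r.camera("scene"); cv2.imwrite("pics/k_s.png",cv2.resize(p["image"][100:300,250:450,::-1],None,fx=3,fy=3))
for w in(-.12,-.14,-.15): print(plan(s,[.525,-.1645,.20],w,-1))
```

```text
17.225 [0.5426368 0.2711716 0.2029435] [-0.13515059 -0.12796258 -0.67921381] 0.020808151851236235
(array([-0.4246,  0.0013, -0.0993]), array([ 0.25, -8.6 ,  0.26]))
(array([-0.4246,  0.0013, -0.0993]), array([ 0.25, -7.46,  0.26]))
(array([-0.4246,  0.0013, -0.0993]), array([ 0.24, -6.88,  0.26]))
```

View pics/k_w.png

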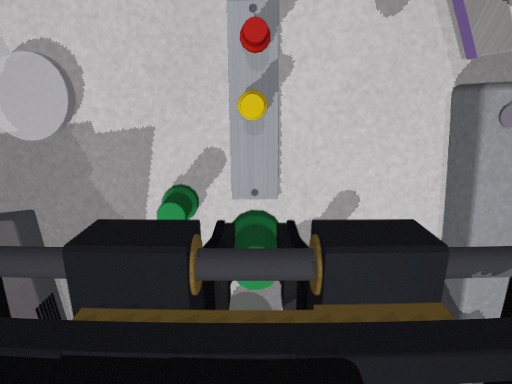

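View pics/k_s.png

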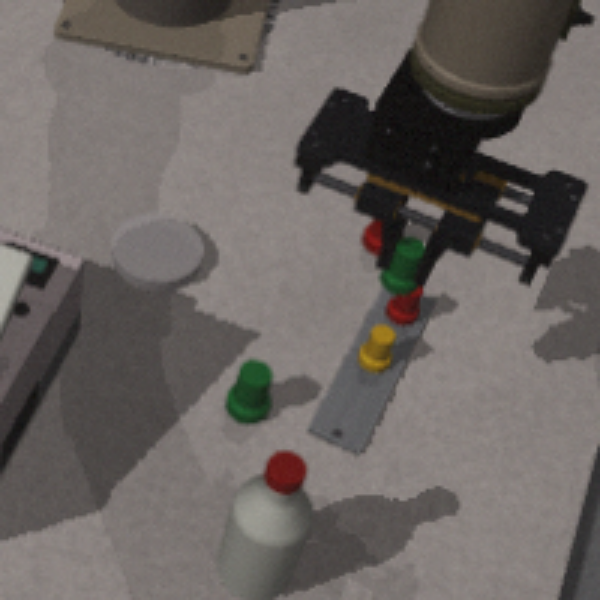

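Call:
arm_command(deltas=[-0.03,0,0.01,0,0,0,-0.09,0,0.01,0,-1,0,-0.15,0,0,0,-2,0,-0.21,0,-0.02,0,-3,0,-0.27,0,-0.04,0,-4,0,-0.33,0,-0.06,0,-5,0,-0.38,0,-0.08,0,-6,0,-0.42,0,-0.092,0,-7.2,0])

```text
time: 18.32
ee_pos: [0.517, -0.1612, 0.1967]
eef_rot: [-0.535, -0.462, 0.463, 0.535]
ft_force: [0.5, 0.5, -0.8]
width: 0.0209
```

Call:
arm_command(deltas=[0,0,0,0,0,0,0,0,0,0,0,0])

```text
time: 18.58
ee_pos: [0.5175, -0.1578, 0.1969]
eef_rot: [-0.534, -0.462, 0.463, 0.535]
ft_force: [0.3, -0.1, -0.2]
width: 0.0209
```

Run:
```python
from bench import r
from h import *
s=r.read_state(); print(s["time"],s["ee_pos"],s["ft_force"],s["width"])
p=r.camera("wrist"); cv2.imwrite("pics/l_w.png",cv2.resize(p["image"][70:310,120:400,::-1],None,fx=2.5,fy=2.5))
T=T_of(p,s)
from fit import model,q
M=model(q); 
for k in M: print(k,proj(p,M[k],T)[0].round(1))
print(proj(p,s["ee_pos"],T),plan(s,[.525,-.1645,.20],-.15,-1))
```

```text
18.575 [ 0.51751921 -0.15782628  0.19685996] [ 0.26923738 -0.09020571 -0.2224919 ] 0.02092391485764461
btn [ 0.5351 -0.0949  0.123 ]
p1 [ 0.555  -0.1404  0.112 ]
p2 [ 0.5488 -0.1973  0.112 ]
p3 [ 0.4953 -0.1911  0.112 ]
p4 [ 0.5008 -0.1327  0.112 ]
btn [343.4 211.8]
p1 [284.4 240.6]
p2 [209.2 240.1]
p3 [207.2 171.3]
p4 [286.6 171.8]
fl [559.6 403.1]
fr [177.8 416.6]
[[255.21384479 240.94619381]] (array([-0.0055, -0.0032, -0.0084]), array([-0.1 ,  0.35,  0.02]))
```

View pics/l_w.png

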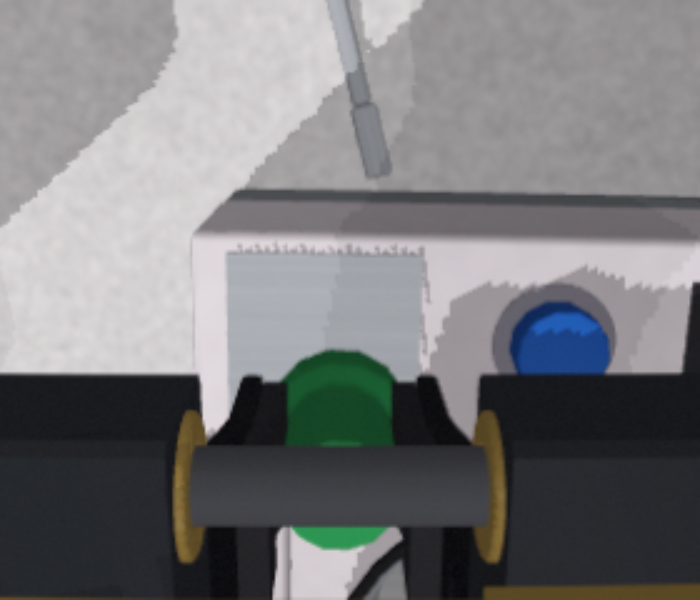

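Call:
arm_command(deltas=[-0.004,0.0,-0.0085,0,0.3,0,-0.004,0.03,-0.0085,0,0.3,0,-0.004,0.055,-0.0085,0,0.3,0,-0.004,0.066,-0.0085,0,0.3,0,-0.004,0.069,-0.0085,0,0.3,0,-0.004,0.069,-0.0085,0,0.3,0])

```text
time: 19.38
ee_pos: [0.5263, -0.1638, 0.1295]
eef_rot: [0.536, 0.462, -0.461, -0.536]
ft_force: [-0.1, 0.1, -0.8]
width: 0.0208
```

Run:
```python
from bench import r
from h import *
s=r.read_state(); print(s["time"],s["ee_pos"],s["ft_force"],s["width"],plan(s,[.525,-.1645,.20],-.15,-1))
p=r.camera("wrist"); cv2.imwrite("pics/m_w.png",cv2.resize(p["image"][70:310,120:400,::-1],None,fx=2.5,fy=2.5))
```

```text
19.375 [ 0.5263184  -0.16379737  0.12953   ] [-0.14321754  0.06619969 -0.76778629] 0.02080870568208392 (array([-0.0009, -0.0705,  0.0011]), array([0.05, 0.05, 0.  ]))
```

View pics/m_w.png

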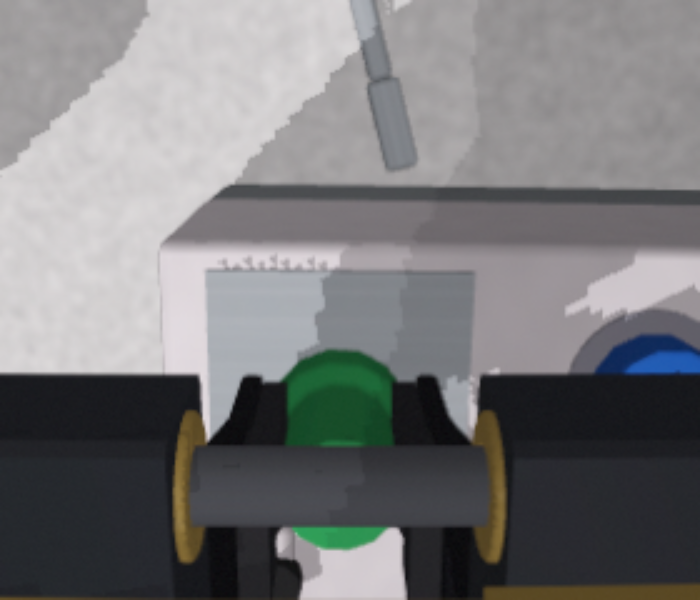

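Run:
```python
from bench import r
from h import *
s=r.read_state()
p=r.camera("wrist");T=T_of(p,s)
Rt=R.from_quat(s["eef_rot"]).as_matrix();e=np.array(s["ee_pos"])
# base front rim upper/lower: tool z +15mm, y = +3 (upper) / +13(lower)
f=lambda u:((u-[120,70])*2.5).round(0)
for y in(.003,.013): print(y,f(proj(p,e+Rt@[0,y,.015],T)))
for xz in(.027,.025,.023,.030): print(xz,f(proj(p,[ (e+Rt@[0,0,xz])[0],(e+Rt@[0,0,xz])[1],.112],T)))
```

```text
0.003 [[338. 352.]]
0.013 [[338. 338.]]
0.027 [[338. 277.]]
0.025 [[338. 286.]]
0.023 [[338. 295.]]
0.03 [[338. 264.]]
```

Call:
arm_command(deltas=[0,0,0.0035,0,0,0,0,0.002,0.0035,0,0,0,0,0.003,0.0035,0,0,0,0,0.0036,0.0035,0,0,0,0,0.0042,0.0035,0,0,0])

```text
time: 20.1
ee_pos: [0.5224, -0.1632, 0.1254]
eef_rot: [-0.536, -0.461, 0.461, 0.536]
ft_force: [-5.7, 2.1, 13.2]
width: 0.0209
```

Call:
arm_command(deltas=[0,-0.0008,0,0,0,0,0,-0.0012,0,0,0,0])

```text
time: 20.35
ee_pos: [0.5223, -0.1633, 0.1258]
eef_rot: [-0.536, -0.461, 0.461, 0.536]
ft_force: [0.4, 0.4, -0.4]
width: 0.0207
```

Call:
arm_command(deltas=[0,0.0002,0,0,0,0,0,0.0002,0,0,0,0,0,0.0002,0,0,0,0,0,0.0002,0,0,0,0], hand=0.5)

```text
time: 20.85
ee_pos: [0.5223, -0.1633, 0.1256]
eef_rot: [-0.536, -0.461, 0.461, 0.536]
ft_force: [0.1, 0.0, -0.2]
width: 0.0425
```

Run:
```python
from bench import r
from h import *
s=r.read_state(); print(s["time"],s["ee_pos"],s["ft_force"],s["width"])
p=r.camera("wrist"); cv2.imwrite("pics/n_w.png",cv2.resize(p["image"][70:310,120:400,::-1],None,fx=2.5,fy=2.5))
```

```text
20.85 [ 0.52231049 -0.16325576  0.12564736] [ 0.09692249  0.0016085  -0.21901861] 0.04253656626738403
```

View pics/n_w.png

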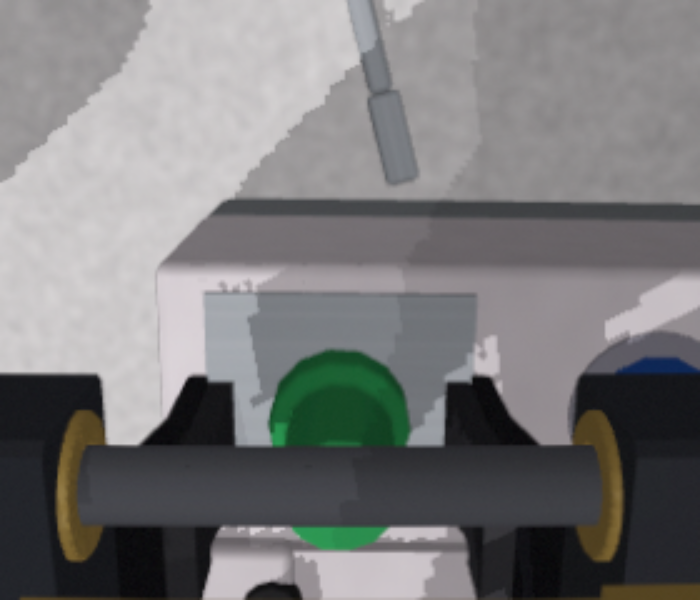

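Call:
arm_command(deltas=[0,-0.01,0,0,0,0,0,-0.03,0,0,0,0,0,-0.06,0,0,0,0,0,-0.1,0.02,0,0,0,0,-0.14,0.02,0,0,0,0,-0.14,0.02,0,0,0])

```text
time: 21.65
ee_pos: [0.5039, -0.1609, 0.2694]
eef_rot: [0.537, 0.463, -0.46, -0.535]
ft_force: [-0.2, 0.1, -0.6]
width: 0.0436
```

Run:
```python
from bench import r
from h import *
s=r.read_state(); print(s["time"],s["ee_pos"],s["ft_force"],s["width"])
p=r.camera("wrist"); cv2.imwrite("pics/o_w.png",p["image"][:,:,::-1])
p=r.camera("scene"); cv2.imwrite("pics/o_s.png",cv2.resize(p["image"][100:300,100:300,::-1],None,fx=3,fy=3))
```

```text
21.65 [ 0.50388143 -0.16087734  0.26939887] [-0.23490117  0.09978624 -0.59602759] 0.0436065704951991
```

View pics/o_w.png

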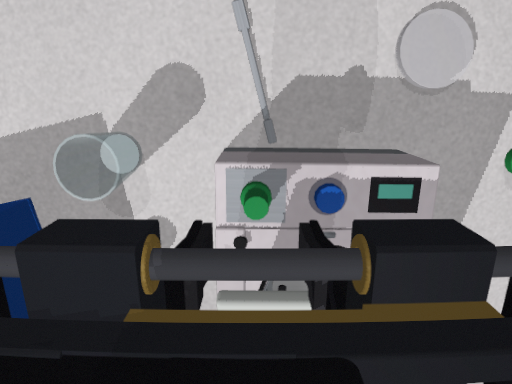

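View pics/o_s.png

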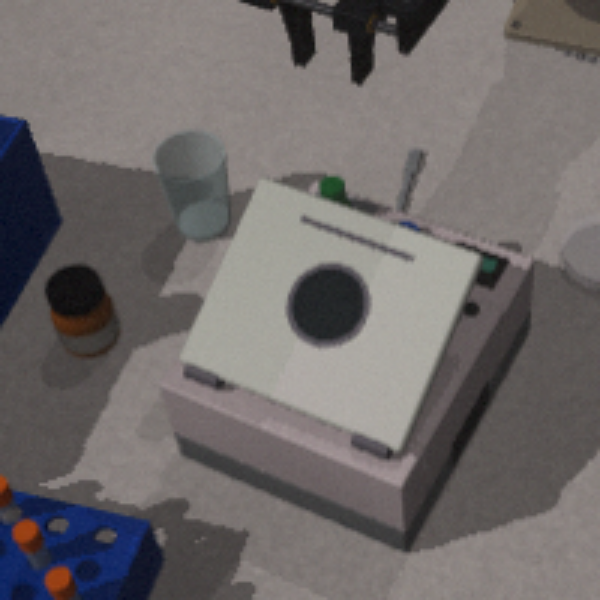

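Call:
arm_command(deltas=[0.06,-0.02,0.02,0,0,0,0.12,-0.04,0.02,0,0,0,0.18,-0.04,0.02,0,0,0,0.24,-0.04,0.02,0,0,0,0.3,-0.04,0.02,0,0,0,0.36,-0.04,0.02,0,0,0,0.36,-0.04,0.02,0,0,0,0.36,-0.04,0.02,0,0,0])

```text
time: 22.75
ee_pos: [0.5361, 0.1981, 0.3045]
eef_rot: [0.536, 0.46, -0.462, -0.536]
ft_force: [0.0, 0.2, 0.4]
width: 0.0436
```

Run:
```python
from bench import r
from h import *
s=r.read_state(); print(s["time"],s["ee_pos"],s["ft_force"],s["width"])
p=r.camera("top"); cv2.imwrite("pics/q_t.png",cv2.resize(p["image"][90:310,110:420,::-1],None,fx=2.5,fy=2.5))
```

```text
22.75 [0.53612696 0.19806143 0.30447294] [0.0223806  0.22071373 0.36809764] 0.04361327628366417
```

View pics/q_t.png

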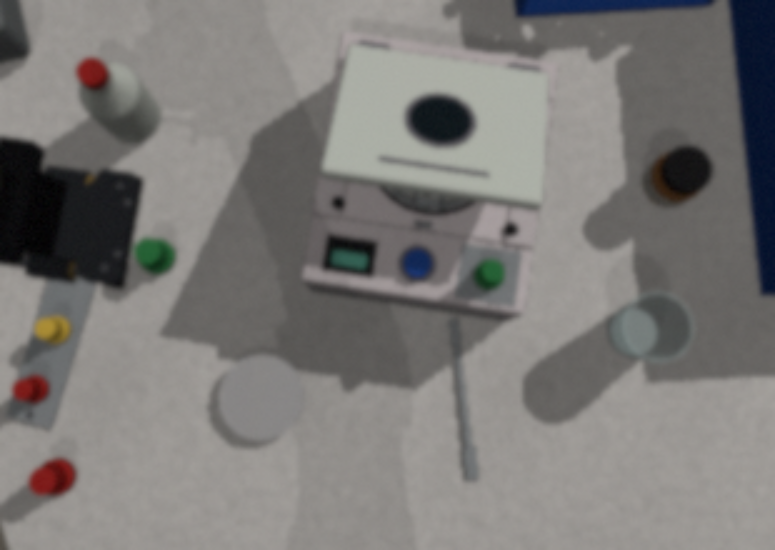

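The lid is open, the small green marker stands in the middle of the plate (about (490,272) in the crop), and everything else is where it was. I'm handing in.

```bash
python3 -c "
from bench import r
print(r.close_job())"
```

```text
the job is handed in; nothing more can be done
None
```

The latch is within limits: the lid sprang open on the button at about 9 N, so I left it open and stood the small green marker on the status plate. I handed the job in at about 23 s on the robot's clock; no verdict is reported.

- **Lid:** I pressed it down to a highest reading of about 9 N, the force dropping mid-way as it clicked. It stayed shut by itself after I lifted off.
- **Button:** I pushed it in steps of about 0.4 mm. It read about 4.5 to 7.5 N through the travel and 9.4 N once the lid was open. By then it had moved about 7 to 8 mm from an estimated first contact, slightly more than the 5 to 7 mm quoted for a good latch. The true travel may be less, as the contact height is only good to about 1 mm.
- **Marker:** I set it down with a brief press of about 13 N on the plate, then eased off and let go. The last wrist picture shows it upright, within about 1 mm of the plate's middle.
- **Last check:** the final top view shows the lid open, the gripper clear, and the red and yellow markers, look-alikes and bystanders where they were. I judged this by eye, without measuring positions again. Force readings come only at the end of each move, so short peaks in between were not seen.

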